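# Unlock the reagent box and open it

## Task

Open the locked reagent box: turn the left dial to 3 and the right dial to 7, easing each one on through its number until you feel its pin drop in and stop the dial, without forcing it. Then slide the cover all the way open to the left and let go, leaving the dials at their code and the other things on the bench where they are.

Things in the scene. Friction and masses are not known exactly. Their poses are not given: they have to be found in the camera images.
- lockbox: white steel lock box fixed to the bench, 230 (x) x 270 (y) x 95 mm high, aluminium top plate. Origin at the centre of its underside; its x points away from the robot at yaw 0, its y to the left, z up. Two dials on the half nearer to the robot, sliding cover on the far half.
- dial_left (a joint): Left dial, in rad: where its white pointer line points. 0 = at number 0 (box +x, away from the robot); grows CLOCKWISE seen from above, 0.6283 rad per number: number 3 is 1.885. Starts 0.5 to 1.3 rad below number 3: turn it clockwise. Even friction of about 0.15 to 0.2 N m. The lock is worn: its notch lies anywhere within 0.2 rad either side of the number.
- dial_right (a joint): Right dial, in rad: where its white pointer line points. 0 = at number 0 (box +x, away from the robot); grows CLOCKWISE seen from above, 0.6283 rad per number: number 7 is 4.398. Starts 0.5 to 1.3 rad above number 7: turn it counter-clockwise. Even friction of about 0.15 to 0.2 N m. The lock is worn: its notch lies anywhere within 0.2 rad either side of the number.
- dial_left_knob (a point): centre of the top face of the left dial's round knurled black knob, 138 mm above the bench; box frame (-60, +70, 138) mm. Knob 40 mm in diameter, free to grip over 37 mm below this point; under it a steel skirt 64 mm across whose top is 100 mm above the bench (38 mm below this point). It turns about the vertical through this point.
- dial_right_knob (a point): the same for the right dial; box frame (-60, -70, 138) mm
- cover (a joint): sliding cover of the compartment, in m: 0 = shut, 0.10 = fully open (end stop). Slides along the box's +y (to the left), with 2.5 N friction. Until BOTH pins have dropped it is blocked after about 2 mm; pulling with over 20 N on a pin damages the lock.
- cover_grip (a point): centre of the top of the cover's black upright grip rib, 50 (box x) x 14 (box y) mm, rising 32 mm from the cover (cover top 102 mm, rib top 134 mm above the bench); moves with the cover. Shut it is at box frame (55, -55, 134) mm.
- dial_plate: fixed scale of the two dials on the box (origin = box origin), engraved with the numbers 0 to 9 clockwise round each dial; carries the dials and their notched discs
- latch_left: hidden fixed block in the box (origin = box origin) with the left dial's 2.5 N spring pin. The dial's notch meeting the pin lets it drop 8 mm; then, 0.05 rad past the notch's middle, the notch wall stops the dial hard: the turning moment jumps, about 0.1 N m per 0.015 rad. 0.3 N m on the knob is harmless, some 0.5 N m (20 N on the pin) damages the lock. Before the drop the cover stays locked.
- latch_right: the same for the right dial. A dropped pin stays down.
- cover_track: the two fixed aluminium rails beside the cover (origin = box origin), 8 mm above the plate; carries the cover
- reagent_bottle: amber bottle with black cap, 56 mm across, 130 mm tall, stands just left of the lock box; bystander. Origin at the centre of its underside.
- slide_mailer: flat white slide mailer 85 x 34 x 26 mm, lies on the bench near the box's near left corner; bystander. Origin at the centre of its underside.
- beaker: clear glass beaker 64 mm across, 85 mm tall, stands just right of the lock box; bystander. Origin at the centre of its underside.
- tip_box: clear pipette tip box 120 x 85 x 58 mm, on the left; bystander. Origin at the centre of its underside.
- buffer_jar: white jar 70 mm across, 100 mm tall, on the right; bystander. Origin at the centre of its underside.
- brush: hand brush about 160 mm long lying on the right; bystander. Origin under its middle.

How it is judged:
On the way:
1. both dials stand at their numbers with the cover still shut (value of joint dial_left between 1.52496 and 2.24496 rad and value of joint dial_right between 4.03824 and 4.75824 rad and value of joint cover below 0.006 m), for 0.2 s.
At the end, for the whole second after the job is handed in: The cover is open to within 10 mm of its 100 mm end stop and at rest; the left dial stands within 0.36 rad of number 3 and the right dial within 0.36 rad of number 7 (value of joint dial_left between 1.52496 and 2.24496 rad and value of joint dial_right between 4.03824 and 4.75824 rad and value of joint cover above 0.09 m and velocity of joint cover between -0.005 and 0.005 m/s); the robot touches nothing.
It fails at once if the left dial is forced against its pin with more than 20 N (contact force between dial_plate and latch_left above 20 N).
It fails at once if the right dial is forced against its pin with more than 20 N (contact force between dial_plate and latch_right above 20 N).
It fails at once if the cover is forced against the locked left pin with more than 20 N (contact force between cover_track and latch_left above 20 N).
It fails at once if the cover is forced against the locked right pin with more than 20 N (contact force between cover_track and latch_right above 20 N).
It fails at once if a bystander is moved by more than 25 mm (distance of any of reagent_bottle, slide_mailer, beaker, tip_box, buffer_jar, brush from where it was at the start of the episode above 0.025 m).
It also fails if it takes over 72 s, if anything falls off the work surface, if the arm or the gripper's body presses on something with over 40 N, if the wrist force passes 120 N, or if a joint passes its speed limit or range.

## Robot

A 7-joint arm with a two-finger parallel gripper is mounted at the origin on the work surface. World frame = base frame: x ahead of the robot, y to its left, z up, the work surface at z = 0. Lengths are in m, angles in rad, forces in N, time in s.
With the tool pointing down it reaches from about 0.4 to 0.85 m from the base axis. Payload 4.5 kg.
Tool frame: the origin (TCP) lies midway between the tips of the shut fingers; the grasp point (between the pads) lies 19 mm behind it; z points along the fingers, y is the line along which they close (so a half turn about z gives the same grasp; the last joint's range is limited). The gripper opens to 88 mm and grips with 3 to 60 N. Pads are 18 mm wide; open, the fingers measure 123 mm over their backs; the gripper's body (75 mm by 187 mm) begins 45 mm behind the grasp point.
Start: joints at [0.034, 0.689, -0.195, 1.565, 0.157, 0.902, -0.215], TCP at [0.625, 0, 0.239] pointing down, gripper open.
Joint ranges: [-3.01, 3.01], [-0.46, 2.08], [-1.47, 1.51], [0.13, 2.56], [-1, 4.14], [0.04, 2.09], [-2.66, 2.66]. Speed limits (rad/s): [2.57, 2.57, 3.14, 3.14, 3.14, 3.14, 3.14].

## Interface

Orientations are given as a unit quaternion [x, y, z, w].
In Python, from plant import r, eyes, finish_job gives the robot as it stands. The module is installed in compiled form; this text tells all that it offers.
- The arm moves only by the tool move_arm, never from a script. Its argument "motion" is a list of rows, each a list of 7 numbers: the shift along the tool's x, y, z in mm, then the turn, a rotation vector about the tool's x, y, z in degrees, then the closure, from 0 (fully open) to 1 (shut). A call has 1 to 5 rows; each row is the pose to reach, as a shift and turn from the pose commanded when the call began, along the tool's axes at that moment; what a row does not reach only later rows make up. A row lasts 1/8 s, in which the tool goes at most 62.5 mm and 10.7 degrees, less where a joint would pass 70% of its speed; a pose out of reach is approached as far as the arm can. A call with a gripper value outside its range is refused whole. The fingers move at their own pace and stop on an object; "newtons" is the grip in N (left out, the last holds). Time passes only in rows, so rows that repeat a pose let the fingers close. It gives the time, the measured TCP pose, the force, the opening and the grip force at its end, in the units of the state.
- r.get_state(): the state, without advancing time (a new reading comes with each control period).
- eyes.snapshot(name): name is "scene" or "side" or "wrist"; returns a dict with "frame" (400x640x3 uint8, red, green, blue), "z_map" (400x640 float32, m along the optical axis (not along the pixel's ray), 0 where there is no reading), "intrinsics" (3x3 intrinsics, pixels), "dist" ([k1, k2, p1, p2, k3] as OpenCV has them; the pictures are not rectified), "world_to_cam" (4x4, takes a point from world to camera coordinates). Camera axes: x right, y down, z forward; pixel columns grow to the right and rows downward; lengths in m; the calibration is good to about 2 mm. A picture is of the moment at which its call begins.
- finish_job(): hands the job in; it is judged then, once.
The state is a dict: "clock": time; "q": joint angles; "qd": joint speeds; "joint_torque": joint torques, N m; "tool_pos": TCP position; "eef_rot": TCP orientation; "contact_force": force on the tool from outside, world axes, zero at the start; "moment": the same for the moment, N m; "opening": opening from 0.0 (shut) to 1.0 (fully open); "finger_force": force on a finger pad.
Only numpy, scipy, OpenCV 4.12 (cv2) and the standard library are available. Lean on these libraries where they do the work, as an engineer would, in place of code of your own. Each camera call takes 0.05 s, during which the arm holds its last target. There are 200 camera calls.

## Working session

There is one attempt and no reset: what is moved stays moved. The work goes in short steps, Python scripts to look and compute and a tool call to move; the robot and the scene stay as the last step left them, time stands still between calls to the robot, and variables do not carry over. Pictures are saved under pics/ and viewed, at most 10 in all, crops included, and the job is handed in when it is done.

Besides the shell and the picture viewer there is one more tool, called after "Emit:" by a JSON object that holds its "op" and its "data". move_arm: Moves the arm, as the interface text tells. Its arguments: {"type":"object","properties":{"motion":{"type":"array","items":{"type":"array","items":{"type":"number"}}},"newtons":{"type":"number"}},"required":["motion"]}

```bash
mkdir -p pics
python3 - <<'E'
from plant import r,eyes
import cv2,numpy as np,pickle
d={}
for n in("scene","side","wrist"):
    s=eyes.snapshot(n);d[n]=s;print(n,s["intrinsics"].round(1).tolist(),s["dist"],s["world_to_cam"].round(3).tolist())
pickle.dump(d,open("s0.pkl","wb"))
cv2.imwrite("pics/a.png",np.vstack([cv2.resize(d["scene"]["frame"],(480,300)),cv2.resize(d["side"]["frame"],(480,300))])[:,:,::-1])
cv2.imwrite("pics/w.png",d["wrist"]["frame"][:,:,::-1])
st=r.get_state();print({k:np.round(v,3) for k,v in st.items()})
E
```

```text
scene [[421.1, 0.0, 328.4], [0.0, 421.1, 201.5], [0.0, 0.0, 1.0]] [-0.06821286  0.          0.          0.          0.        ] [[0.091, 0.996, -0.011, -0.03], [0.838, -0.082, -0.54, -0.39], [-0.538, 0.04, -0.842, 1.626], [0.0, 0.0, 0.0, 1.0]]
side [[394.9, 0.0, 325.0], [0.0, 394.9, 199.8], [0.0, 0.0, 1.0]] [-0.08365279  0.          0.          0.          0.        ] [[-0.996, -0.089, 0.004, 0.53], [-0.067, 0.711, -0.7, 0.097], [0.059, -0.697, -0.714, 1.096], [0.0, 0.0, 0.0, 1.0]]
wrist [[314.4, 0.0, 324.3], [0.0, 314.4, 196.9], [0.0, 0.0, 1.0]] [0.00166728 0.         0.         0.         0.        ] [[1.0, 0.001, -0.001, -0.624], [0.001, -0.962, 0.272, -0.038], [-0.0, -0.272, -0.962, 0.387], [0.0, 0.0, 0.0, 1.0]]
{'clock': np.float64(0.15), 'q': array([ 0.034,  0.69 , -0.195,  1.566,  0.157,  0.902, -0.215]), 'qd': array([-0.001, -0.001,  0.   , -0.005, -0.   ,  0.002, -0.   ]), 'joint_torque': array([-1.0000e-03, -5.2786e+01, -1.2680e+00, -1.5359e+01, -5.2000e-02,
        4.0000e-03,  0.0000e+00]), 'tool_pos': array([ 0.625, -0.   ,  0.238]), 'eef_rot': array([ 0.707,  0.707, -0.001, -0.   ]), 'contact_force': array([ 0.467, -1.157,  0.6  ]), 'moment': array([ 0.   , -0.012, -0.003]), 'finger_force': np.float64(0.0), 'opening': np.float64(1.001)}
```

View pics/a.png

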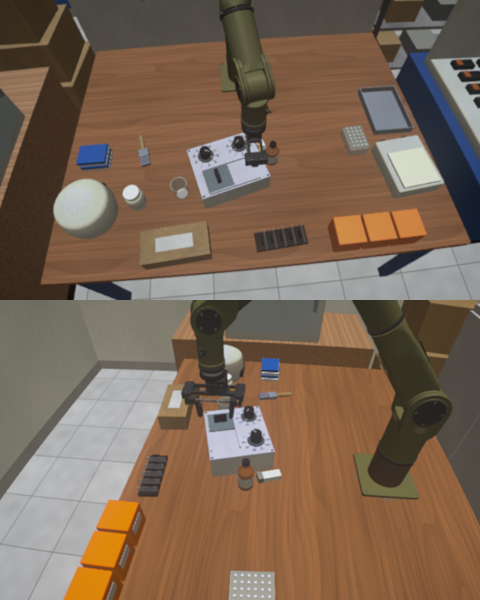

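View pics/w.png

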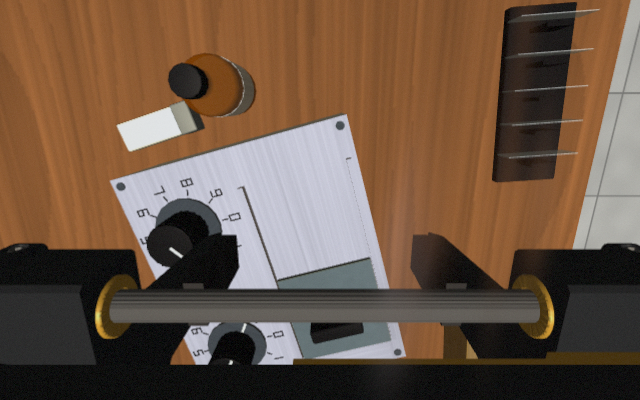

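The box is yawed about +15°, and both dials and the cover are visible in the wrist picture: left knob at (176,240), right knob at (238,345). Next I'll look at crops from the two fixed cameras.

Run:
```python
import cv2,numpy as np,pickle
d=pickle.load(open("s0.pkl","rb"))
a=d["scene"]["frame"][165:285,240:380];b=d["side"]["frame"][125:245,260:400]
f=lambda i:cv2.resize(i,(700,600) if 0 else (560,480),interpolation=cv2.INTER_CUBIC)[:,:,::-1]
a=cv2.resize(a,(390,334),interpolation=2);b=cv2.resize(b,(390,334),interpolation=2)
cv2.imwrite("pics/c.png",np.hstack([a,b])[:,:,::-1])
```

```text
(no output)
```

View pics/c.png

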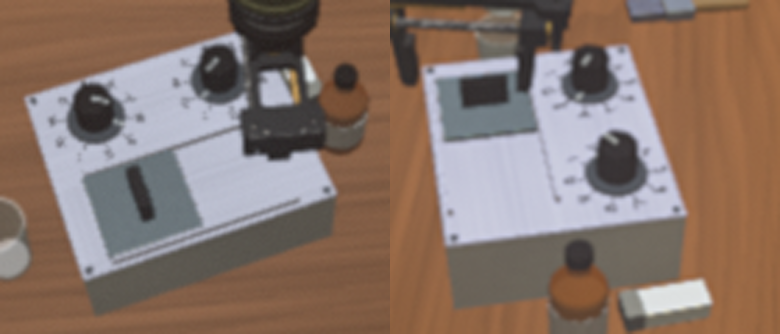

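The scene crop shows screws at (33,100), (89,270) and (326,190). The side crop shows all four screws, both knobs and the grip rib. I'll triangulate the screws and fit the box pose.

```bash
cat > h.py <<'E'
import numpy as np,cv2,pickle
def ray(s,uv):
    n=cv2.undistortPoints(np.array([[uv]],float),s["intrinsics"],s["dist"])[0,0]
    M=s["world_to_cam"];R=M[:3,:3];return -R.T@M[:3,3],(d:=R.T@np.array([*n,1]))/np.linalg.norm(d)
def plane(s,uv,z):
    c,d=ray(s,uv);return c+d*(z-c[2])/d[2]
def tri(L):
    A=0;b=0
    for s,uv in L:
        c,d=ray(s,uv);P=np.eye(3)-np.outer(d,d);A=A+P;b=b+P@c
    return np.linalg.solve(A,b)
def proj(s,p):
    M=s["world_to_cam"];return cv2.projectPoints(np.array([p],float),cv2.Rodrigues(M[:3,:3])[0],M[:3,3],s["intrinsics"],s["dist"])[0][0,0]
E
python3 - <<'E'
from h import *
d=pickle.load(open("s0.pkl","rb"));S,D,W=d["scene"],d["side"],d["wrist"]
k=140/390
sc=lambda x,y:(S,(240+x*k-.3,165+y*k-.3));sd=lambda x,y:(D,(260+(x-390)*k-.3,125+y*k-.3));w=lambda x,y:(W,(x,y))
O={"NR":[sc(33,100),sd(623,49)],"FR":[sc(89,270),sd(430,70),w(397,352)],"FL":[sc(326,190),sd(453,238),w(340,126)],"NL":[sd(680,210),w(121,187)]}
P={}
for n,L in O.items():
    P[n]=tri(L);print(n,P[n].round(4),[plane(*o,.095).round(4)[:2].tolist() for o in L],[np.round(proj(o[0],P[n])-o[1],1).tolist() for o in L])
Q=np.array(list(P.values()));print("c",(P["NR"]+P["FL"])/2,(P["NL"]+P["FR"])/2)
for a,b,o in (("NR","FR",0),("NL","FL",0),("NR","NL",-90),("FR","FL",-90)):
    v=P[b]-P[a];print(a,b,np.degrees(np.arctan2(v[1],v[0]))+o,np.linalg.norm(v))
E
```

```text
NR [ 0.4977 -0.2474  0.0955] [[0.4987, -0.2468], [0.4969, -0.2493]] [[-0.2, -0.3], [-0.3, 0.2]]
FR [ 0.7052 -0.1902  0.0954] [[0.7054, -0.19], [0.7057, -0.1919], [0.7046, -0.1898]] [[-0.1, -0.1], [0.1, 0.3], [0.6, 0.6]]
FL [0.6386 0.0543 0.095 ] [[0.6387, 0.0546], [0.639, 0.0545], [0.6382, 0.0539]] [[-0.1, -0.0], [0.1, -0.0], [0.5, -0.5]]
NL [ 0.4289 -0.0042  0.0913] [[0.4282, -0.002], [0.4327, -0.0024]] [[-0.3, 0.4], [-1.3, 0.9]]
c [ 0.56816631 -0.09652963  0.0952048 ] [ 0.56701793 -0.09719387  0.09334796]
NR FR 15.424868386595621 0.21519981676450495
NL FL 15.601079768174 0.21779894920444728
NR NL 15.802469592410532 0.25273507576757454
FR FL 15.220897759306041 0.25336709943146274
```

Box centre is (0.568, −0.0965) with yaw 15.4°, and the plate sits at 95 mm as stated. I'll move the wrist camera to where it sees both dials.

Emit:
{"op": "move_arm", "data": {"motion": [[-50,-40,-17,0,0,0,0],[-100,-80,-35,0,0,0,0],[-150,-115,-50,0,0,0,0],[-150,-115,-50,0,0,0,0],[-150,-115,-50,0,0,0,0]]}}

```text
clock: 0.78
tool_pos: [0.5101, -0.15, 0.2888]
eef_rot: [0.707, 0.707, 0.0, 0.0]
contact_force: [0.5, -0.1, 0.3]
opening: 1.002
finger_force: 0.0
```

Run:
```python
from plant import r,eyes
from h import *
d={n:eyes.snapshot(n) for n in("scene","side","wrist")}
pickle.dump(d,open("s1.pkl","wb"))
W=d["wrist"]
w=W["frame"].copy()
for p in((.4916,-.045,.138),(.5287,-.18,.138)):
    print(proj(W,p))
cv2.imwrite("pics/w1.png",cv2.resize(w,(800,500),interpolation=2)[:,:,::-1])
```

```text
[302.5276286   68.12892258]
[342.09916265 214.58295019]
```

View pics/w1.png

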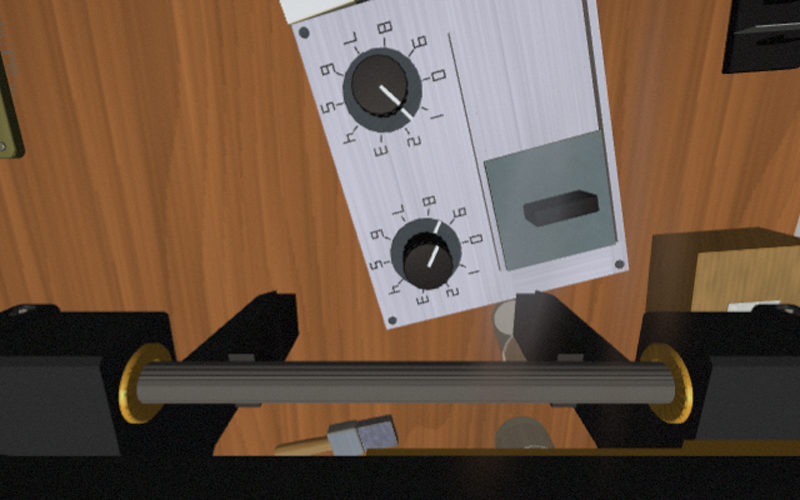

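Both pointers are clear. The left line starts at the knob centre, about (381,86) in this picture, and points between 1 and 2. The right one starts at about (429,266) and points between 8 and 9. The knob centres match the box-fit predictions, so I'll refine them numerically.

Run:
```python
from h import *
d=pickle.load(open("s1.pkl","rb"));W=d["wrist"];d0=pickle.load(open("s0.pkl","rb"))
yaw=np.radians(15.4)
# two-view heights: line start / rib / knob centre
print("left knob", tri([(W,(305,69)),(d0["wrist"],(169.5,247))]).round(4), tri([(W,(305,69)),(d0["side"],(260+225*.359,125+137*.359))]).round(4))
print("rt line start",tri([(W,(343,213)),(d0["scene"],(240+93*.359,165+96*.359))]).round(4))
# whites near the knobs
for n,k in(("L",(.4916,-.045)),("R",(.5287,-.18))):
    f=W["frame"];m=(f.min(2)>140).astype(np.uint8)
    u=proj(W,(*k,.138));yy,xx=np.nonzero(m)
    sel=np.hypot(xx-u[0],yy-u[1])<25
    P=np.array([plane(W,(x,y),.138)[:2]-k for x,y in zip(xx[sel],yy[sel])])
    P=P[np.hypot(*P.T)<.0195];v=P.mean(0)
    print(n,len(P),(P*1e3).round(1).tolist()[:6],"angle",(yaw-np.arctan2(v[1],v[0]))%(2*np.pi))
    vx,vy,x0,y0=cv2.fitLine(P.astype(np.float32),2,0,.001,.001).ravel();print("line ang",(yaw-np.arctan2(vy,vx))%np.pi,"offset mm",1e3*(vx*y0-vy*x0))
# rib mask: dark blob on cover
f=W["frame"].astype(int);m=((f.max(2)<60)).astype(np.uint8)
c,_=cv2.findContours(m[145:185,412:485],cv2.RETR_EXTERNAL,2)
c=max(c,key=cv2.contourArea)+[412,145];print("rib box",cv2.boundingRect(c),cv2.minAreaRect(c),"pred top",proj(W,(.6356,-.135,.134)))
z=W["z_map"]
def h(u,v):
    c,dd=ray(W,(u,v));cz=W["world_to_cam"][2,:3]@dd;return (c+dd*z[v,u]/cz)[2]
print("depth heights L,R,rib,plate",h(303,66),h(342,212),h(449,163),h(430,80))
```

```text
left knob [ 0.4931 -0.0451  0.1366] [ 0.4941 -0.0462  0.1428]
rt line start [ 0.5297 -0.177   0.1391]
L 67 [[2.2, 0.1], [1.3, -0.7], [2.2, -0.7], [3.0, -0.7], [1.3, -1.5], [2.1, -1.5]] angle 0.941199240087174
line ang 0.9982101286161782 offset mm 0.5927314
R 83 [[6.4, 18.1], [5.4, 17.1], [6.4, 17.1], [7.4, 17.1], [5.5, 16.1], [6.4, 16.1]] angle 0.8794719974351888
line ang 2.010699538854989 offset mm -2.6986885
rib box (450, 152, 29, 23) ((463.94122314453125, 161.7647247314453), (19.402849197387695, 27.649059295654297), 75.96376037597656) pred top [453.54454902 169.33399386]
depth heights L,R,rib,plate 0.13589386014553195 0.13793149786577363 0.13195185691751138 0.0936534833846811
```

The left dial reads about 0.98 rad, so it has about 52° to go. The right dial reads about 5.35 rad, also with about 54° to go. I'll go to the left knob.

Emit:
{"op": "move_arm", "data": {"motion": [[53,-9,10,0,0,0,0.3],[105,-18,35,0,0,0,0.3],[105,-18,90,0,0,0,0.3],[105,-18,135,0,0,0,0.3],[105,-18,135,0,0,0,0.3]]}}

```text
clock: 1.55
tool_pos: [0.4902, -0.0432, 0.1511]
eef_rot: [0.706, 0.708, -0.002, -0.003]
contact_force: [-0.3, -0.4, 0.6]
opening: 0.701
finger_force: 0.0
```

Emit:
{"op": "move_arm", "data": {"motion": [[0,0,25,0,0,0,0.3],[0,0,47,0,0,0,0.3],[0,0,47,0,0,0,0.3]]}}

```text
clock: 1.92
tool_pos: [0.4926, -0.0443, 0.1072]
eef_rot: [0.707, 0.707, 0.0, -0.0]
contact_force: [-0.5, 0.3, -0.4]
opening: 0.699
finger_force: 0.0
```

Run:
```python
from plant import r,eyes
from h import *
st=r.get_state();print(st["tool_pos"],st["contact_force"],st["moment"],st["opening"])
W=eyes.snapshot("wrist");D=eyes.snapshot("side")
cv2.imwrite("pics/w2.png",np.hstack([cv2.resize(W["frame"],(480,300)),cv2.resize(D["frame"][110:260,250:410],(320,300))])[:,:,::-1])
```

```text
[ 0.49257853 -0.04430457  0.10715981] [-0.45033707  0.32469711 -0.39909114] [ 0.00679125 -0.00405524 -0.02209991] 0.6991658784595621
```

View pics/w2.png

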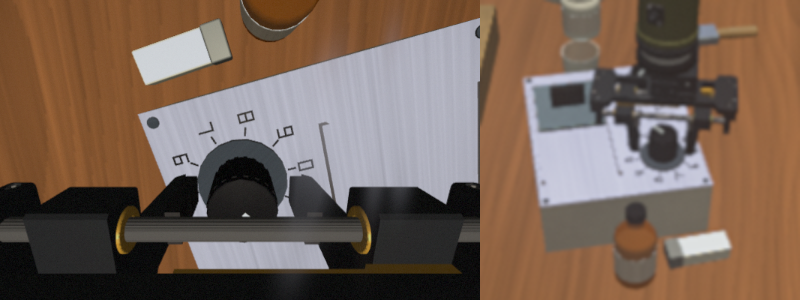

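The fingers straddle the knob symmetrically. I'll grip lightly so that the grip works as a slip clutch.

Emit:
{"op": "move_arm", "data": {"motion": [[0,0,0,0,0,0,1],[0,0,0,0,0,0,1],[0,0,0,0,0,0,1],[0,0,0,0,0,0,1]], "newtons": 14}}

```text
clock: 2.52
tool_pos: [0.492, -0.045, 0.1074]
eef_rot: [0.707, 0.707, 0.0, 0.0]
contact_force: [-1.5, -0.1, 6.6]
opening: 0.447
finger_force: 14.0
```

```bash
cat > st.py <<'E'
from plant import r
import numpy as np
from scipy.spatial.transform import Rotation as R
s=r.get_state();m=R.from_quat(s["eef_rot"]).as_matrix()
print("t",s["clock"],"yaw",round(np.degrees(np.arctan2(-m[0,0],-m[1,0]))%360,2),"q7",s["q"][6].round(4),"M",s["moment"].round(3),"F",s["contact_force"].round(2),"open",s["opening"].round(4),"ff",s["finger_force"].round(1),"tau7",s["joint_torque"][6].round(3),"pos",s["tool_pos"].round(4))
E
python3 st.py
```

```text
Traceback (most recent call last):
  File "st.py", line 5, in <module>
    print("t",s["clock"],"yaw",round(np.degrees(np.arctan2(-m[0,0],-m[1,0]))%360,2),"q7",s["q"][6].round(4),"M",s["moment"].round(3),"F",s["contact_force"].round(2),"open",s["opening"].round(4),"ff",s["finger_force"].round(1),"tau7",s["joint_torque"][6].round(3),"pos",s["tool_pos"].round(4))
                                                                                                                                                                            ^^^^^^^^^^^^^^^^^^
AttributeError: 'float' object has no attribute 'round'
```

Emit:
{"op": "move_arm", "data": {"motion": [[0,0,0,0,0,3,1],[0,0,0,0,0,6,1],[0,0,0,0,0,9,1],[0,0,0,0,0,12,1],[0,0,0,0,0,12,1]]}}

```text
clock: 3.15
tool_pos: [0.4918, -0.045, 0.1073]
eef_rot: [0.777, 0.629, -0.0, 0.0]
contact_force: [-1.2, 0.1, 7.6]
opening: 0.45
finger_force: 14.0
```

```bash
python3 st.py
```

```text
Traceback (most recent call last):
  File "st.py", line 5, in <module>
    print("t",s["clock"],"yaw",round(np.degrees(np.arctan2(-m[0,0],-m[1,0]))%360,2),"q7",s["q"][6].round(4),"M",s["moment"].round(3),"F",s["contact_force"].round(2),"open",s["opening"].round(4),"ff",s["finger_force"].round(1),"tau7",s["joint_torque"][6].round(3),"pos",s["tool_pos"].round(4))
                                                                                                                                                                            ^^^^^^^^^^^^^^^^^^
AttributeError: 'float' object has no attribute 'round'
```

```bash
cat > st.py <<'E'
from plant import r
import numpy as np
s=r.get_state();q=s["eef_rot"]
turn=np.degrees(2*np.arctan2(q[0],q[1]))-90
print("turn %.2f"%turn,*(f"{k} {np.round(s[k],3)}" for k in("clock","moment","contact_force","opening","finger_force","tool_pos")),"q7,tau7 %.3f %.3f"%(s["q"][6],s["joint_torque"][6]))
E
python3 st.py
```

```text
turn 12.01 clock 3.15 moment [0.015 0.382 0.065] contact_force [-1.21   0.133  7.56 ] opening 0.45 finger_force 14.0 tool_pos [ 0.492 -0.045  0.107] q7,tau7 -0.382 -0.069
```

Emit:
{"op": "move_arm", "data": {"motion": [[0,0,0,0,0,4,1],[0,0,0,0,0,8,1],[0,0,0,0,0,12,1],[0,0,0,0,0,16,1],[0,0,0,0,0,18,1]]}}

```text
clock: 3.78
tool_pos: [0.4914, -0.0449, 0.1073]
eef_rot: [0.866, 0.5, -0.0, -0.0]
contact_force: [-2.4, 0.1, 7.6]
opening: 0.45
finger_force: 14.0
```

```bash
python3 st.py
python3 - <<'E'
from plant import eyes
import numpy as np,cv2
a=eyes.snapshot("scene")["frame"][165:285,240:380];b=eyes.snapshot("side")["frame"][125:245,260:400]
cv2.imwrite("pics/c2.png",np.hstack([cv2.resize(i,(390,334),interpolation=2) for i in(a,b)])[:,:,::-1])
E
```

```text
turn 30.03 clock 3.775 moment [0.093 0.501 0.173] contact_force [-2.418  0.15   7.561] opening 0.45 finger_force 14.0 tool_pos [ 0.491 -0.045  0.107] q7,tau7 -0.561 -0.096
```

View pics/c2.png

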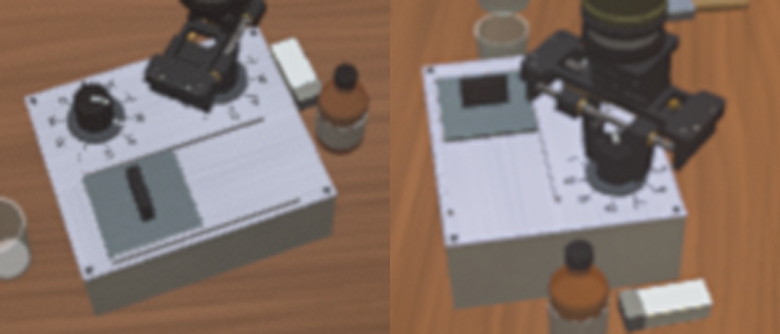

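Left knob is being turned (tool has turned 30° clockwise), and the bystanders are undisturbed. The 0.17 N·m moment matches the stated dial friction. I'll raise the grip a little to rule out slip, then continue in small steps.

Emit:
{"op": "move_arm", "data": {"motion": [[0,0,0,0,0,0,1],[0,0,0,0,0,1,1],[0,0,0,0,0,2,1],[0,0,0,0,0,3,1]], "newtons": 20}}

```text
clock: 4.38
tool_pos: [0.4914, -0.0449, 0.1073]
eef_rot: [0.879, 0.477, -0.0, -0.0]
contact_force: [-2.3, 0.6, 7.5]
opening: 0.444
finger_force: 20.0
```

```bash
python3 st.py
```

```text
turn 32.97 clock 4.375 moment [0.065 0.514 0.208] contact_force [-2.287  0.613  7.538] opening 0.444 finger_force 20.0 tool_pos [ 0.491 -0.045  0.107] q7,tau7 -0.590 -0.126
```

Emit:
{"op": "move_arm", "data": {"motion": [[0,0,0,0,0,1,1],[0,0,0,0,0,2,1]]}}

```text
clock: 4.62
tool_pos: [0.4914, -0.0449, 0.1073]
eef_rot: [0.887, 0.462, -0.0, -0.0]
contact_force: [-2.2, 0.7, 7.1]
opening: 0.445
finger_force: 20.0
```

```bash
python3 st.py
```

```text
turn 34.98 clock 4.625 moment [0.074 0.595 0.166] contact_force [-2.173  0.691  7.113] opening 0.445 finger_force 20.0 tool_pos [ 0.491 -0.045  0.107] q7,tau7 -0.610 -0.132
```

Emit:
{"op": "move_arm", "data": {"motion": [[0,0,0,0,0,1,1],[0,0,0,0,0,2,1]]}}

```text
clock: 4.88
tool_pos: [0.4913, -0.0449, 0.1074]
eef_rot: [0.895, 0.446, -0.0, -0.0]
contact_force: [-3.0, 0.6, 7.4]
opening: 0.451
finger_force: 20.0
```

```bash
python3 st.py
```

```text
turn 36.98 clock 4.875 moment [0.102 0.559 0.187] contact_force [-2.957  0.617  7.43 ] opening 0.451 finger_force 20.0 tool_pos [ 0.491 -0.045  0.107] q7,tau7 -0.629 -0.118
```

Emit:
{"op": "move_arm", "data": {"motion": [[0,0,0,0,0,1,1],[0,0,0,0,0,2,1]]}}

```text
clock: 5.12
tool_pos: [0.4913, -0.0448, 0.1073]
eef_rot: [0.902, 0.431, -0.0, -0.0]
contact_force: [-2.5, 0.6, 7.6]
opening: 0.445
finger_force: 20.0
```

```bash
python3 st.py
```

```text
turn 38.97 clock 5.125 moment [0.089 0.572 0.197] contact_force [-2.541  0.559  7.623] opening 0.445 finger_force 20.0 tool_pos [ 0.491 -0.045  0.107] q7,tau7 -0.649 -0.110
```

Emit:
{"op": "move_arm", "data": {"motion": [[0,0,0,0,0,1,1],[0,0,0,0,0,2,1]]}}

```text
clock: 5.38
tool_pos: [0.4913, -0.0448, 0.1074]
eef_rot: [0.91, 0.415, -0.0, -0.0]
contact_force: [-1.7, -0.1, 7.9]
opening: 0.446
finger_force: 20.0
```

```bash
python3 st.py
```

```text
turn 40.98 clock 5.375 moment [0.104 0.598 0.266] contact_force [-1.709 -0.095  7.875] opening 0.446 finger_force 20.0 tool_pos [ 0.491 -0.045  0.107] q7,tau7 -0.669 -0.113
```

Emit:
{"op": "move_arm", "data": {"motion": [[0,0,0,0,0,0.5,1]]}}

```text
clock: 5.5
tool_pos: [0.4913, -0.0448, 0.1073]
eef_rot: [0.912, 0.411, -0.0, -0.0]
contact_force: [-2.0, -0.2, 7.7]
opening: 0.447
finger_force: 20.0
```

```bash
python3 st.py
```

```text
turn 41.46 clock 5.5 moment [0.071 0.53  0.194] contact_force [-1.968 -0.151  7.743] opening 0.447 finger_force 20.0 tool_pos [ 0.491 -0.045  0.107] q7,tau7 -0.673 -0.164
```

Emit:
{"op": "move_arm", "data": {"motion": [[0,0,0,0,0,0.7,1],[0,0,0,0,0,1.5,1]]}}

```text
clock: 5.75
tool_pos: [0.4913, -0.0448, 0.1073]
eef_rot: [0.917, 0.399, -0.0, -0.0]
contact_force: [-2.8, 1.2, 7.5]
opening: 0.447
finger_force: 20.0
```

```bash
python3 st.py
```

```text
turn 42.96 clock 5.75 moment [0.073 0.527 0.178] contact_force [-2.769  1.228  7.492] opening 0.447 finger_force 20.0 tool_pos [ 0.491 -0.045  0.107] q7,tau7 -0.688 -0.128
```

Emit:
{"op": "move_arm", "data": {"motion": [[0,0,0,0,0,1,1],[0,0,0,0,0,2,1]]}}

```text
clock: 6.0
tool_pos: [0.4913, -0.0448, 0.1074]
eef_rot: [0.924, 0.383, -0.0, -0.0]
contact_force: [-2.7, -0.5, 8.1]
opening: 0.449
finger_force: 20.0
```

```bash
python3 st.py
```

```text
turn 44.97 clock 6.0 moment [0.153 0.591 0.186] contact_force [-2.694 -0.473  8.067] opening 0.449 finger_force 20.0 tool_pos [ 0.491 -0.045  0.107] q7,tau7 -0.708 -0.120
```

Emit:
{"op": "move_arm", "data": {"motion": [[0,0,0,0,0,1,1],[0,0,0,0,0,2,1]]}}

```text
clock: 6.25
tool_pos: [0.4912, -0.0447, 0.1073]
eef_rot: [0.93, 0.367, -0.0, -0.0]
contact_force: [-3.4, 0.8, 7.6]
opening: 0.446
finger_force: 20.0
```

```bash
python3 st.py
```

```text
turn 46.97 clock 6.25 moment [0.16  0.62  0.195] contact_force [-3.42   0.775  7.582] opening 0.446 finger_force 20.0 tool_pos [ 0.491 -0.045  0.107] q7,tau7 -0.727 -0.126
```

Emit:
{"op": "move_arm", "data": {"motion": [[0,0,0,0,0,1,1],[0,0,0,0,0,2,1]]}}

```text
clock: 6.5
tool_pos: [0.4912, -0.0447, 0.1073]
eef_rot: [0.937, 0.35, -0.0, -0.0]
contact_force: [-4.0, 0.7, 7.5]
opening: 0.446
finger_force: 20.0
```

```bash
python3 st.py
```

```text
turn 48.96 clock 6.5 moment [0.151 0.583 0.181] contact_force [-4.029  0.67   7.475] opening 0.446 finger_force 20.0 tool_pos [ 0.491 -0.045  0.107] q7,tau7 -0.747 -0.137
```

Emit:
{"op": "move_arm", "data": {"motion": [[0,0,0,0,0,1,1],[0,0,0,0,0,2,1]]}}

```text
clock: 6.75
tool_pos: [0.4912, -0.0446, 0.1073]
eef_rot: [0.943, 0.334, -0.0, -0.0]
contact_force: [-1.9, 0.2, 8.8]
opening: 0.448
finger_force: 20.0
```

```bash
python3 st.py
```

```text
turn 50.97 clock 6.75 moment [0.103 0.651 0.211] contact_force [-1.94   0.217  8.805] opening 0.448 finger_force 20.0 tool_pos [ 0.491 -0.045  0.107] q7,tau7 -0.766 -0.111
```

Emit:
{"op": "move_arm", "data": {"motion": [[0,0,0,0,0,1,1],[0,0,0,0,0,2,1]]}}

```text
clock: 7.0
tool_pos: [0.4911, -0.0446, 0.1073]
eef_rot: [0.948, 0.318, -0.001, -0.0]
contact_force: [-2.4, 0.6, 8.0]
opening: 0.453
finger_force: 20.0
```

```bash
python3 st.py
```

```text
turn 52.97 clock 7.0 moment [0.125 0.624 0.186] contact_force [-2.424  0.597  8.029] opening 0.453 finger_force 19.999 tool_pos [ 0.491 -0.045  0.107] q7,tau7 -0.786 -0.101
```

Emit:
{"op": "move_arm", "data": {"motion": [[0,0,0,0,0,1,1],[0,0,0,0,0,2,1]]}}

```text
clock: 7.25
tool_pos: [0.4911, -0.0446, 0.1073]
eef_rot: [0.954, 0.301, -0.001, -0.0]
contact_force: [-3.6, 1.2, 7.8]
opening: 0.444
finger_force: 20.0
```

```bash
python3 st.py
```

```text
turn 54.97 clock 7.25 moment [0.171 0.609 0.148] contact_force [-3.576  1.182  7.842] opening 0.444 finger_force 20.0 tool_pos [ 0.491 -0.045  0.107] q7,tau7 -0.806 -0.095
```

Emit:
{"op": "move_arm", "data": {"motion": [[0,0,0,0,0,1,1],[0,0,0,0,0,2,1]]}}

```text
clock: 7.5
tool_pos: [0.4911, -0.0446, 0.1073]
eef_rot: [0.959, 0.284, -0.001, -0.001]
contact_force: [-3.1, 0.9, 7.8]
opening: 0.445
finger_force: 20.0
```

```bash
python3 st.py
```

```text
turn 56.98 clock 7.5 moment [0.134 0.632 0.166] contact_force [-3.146  0.889  7.842] opening 0.445 finger_force 20.0 tool_pos [ 0.491 -0.045  0.107] q7,tau7 -0.825 -0.062
```

Emit:
{"op": "move_arm", "data": {"motion": [[0,0,0,0,0,1,1],[0,0,0,0,0,2,1]]}}

```text
clock: 7.75
tool_pos: [0.4911, -0.0445, 0.1073]
eef_rot: [0.964, 0.267, -0.001, -0.001]
contact_force: [-2.9, 1.3, 8.5]
opening: 0.446
finger_force: 20.0
```

```bash
python3 st.py
```

```text
turn 58.99 clock 7.75 moment [0.155 0.622 0.111] contact_force [-2.923  1.323  8.51 ] opening 0.446 finger_force 20.001 tool_pos [ 0.491 -0.045  0.107] q7,tau7 -0.845 -0.051
```

Emit:
{"op": "move_arm", "data": {"motion": [[0,0,0,0,0,0.7,1],[0,0,0,0,0,1.5,1]]}}

```text
clock: 8.0
tool_pos: [0.4911, -0.0445, 0.1073]
eef_rot: [0.967, 0.255, -0.001, -0.001]
contact_force: [-2.6, 1.2, 7.8]
opening: 0.45
finger_force: 20.0
```

```bash
python3 st.py
```

```text
turn 60.47 clock 8.0 moment [0.177 0.658 0.155] contact_force [-2.573  1.231  7.793] opening 0.45 finger_force 20.001 tool_pos [ 0.491 -0.045  0.107] q7,tau7 -0.860 -0.087
```

Emit:
{"op": "move_arm", "data": {"motion": [[0,0,0,0,0,0.7,1],[0,0,0,0,0,1.5,1]]}}

```text
clock: 8.25
tool_pos: [0.4911, -0.0445, 0.1073]
eef_rot: [0.97, 0.242, -0.001, -0.001]
contact_force: [-4.0, 0.1, 8.7]
opening: 0.45
finger_force: 20.0
```

```bash
python3 st.py
```

```text
turn 61.97 clock 8.25 moment [0.195 0.666 0.114] contact_force [-3.959  0.14   8.715] opening 0.45 finger_force 20.001 tool_pos [ 0.491 -0.045  0.107] q7,tau7 -0.874 -0.087
```

Run:
```python
from plant import eyes
import numpy as np,cv2
w=eyes.snapshot("wrist")["frame"];b=eyes.snapshot("side")["frame"][135:215,310:390];a=eyes.snapshot("scene")["frame"][155:215,300:360]
cv2.imwrite("pics/c3.png",np.hstack([cv2.resize(w[140:340,220:440],(330,300),interpolation=2),cv2.resize(b,(230,300),interpolation=2),cv2.resize(a,(230,300),interpolation=2)])[:,:,::-1])
```

```text
(no output)
```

View pics/c3.png

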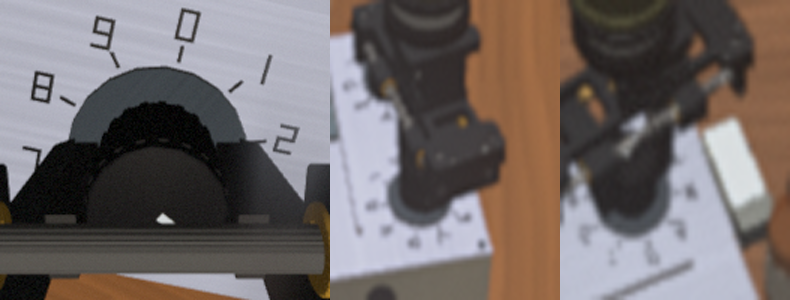

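The white pointer start sits at the same place in the wrist view (about (329,285)) as before the turn. No pointer shows on the skirt between 1 and 2, so the dial is following the gripper.

Emit:
{"op": "move_arm", "data": {"motion": [[0,0,0,0,0,0.7,1],[0,0,0,0,0,1.5,1]]}}

```text
clock: 8.65
tool_pos: [0.4911, -0.0445, 0.1073]
eef_rot: [0.973, 0.23, -0.001, -0.001]
contact_force: [-2.6, 1.0, 8.4]
opening: 0.449
finger_force: 20.0
```

```bash
python3 st.py
```

```text
turn 63.46 clock 8.65 moment [0.2   0.677 0.16 ] contact_force [-2.569  1.041  8.37 ] opening 0.449 finger_force 20.0 tool_pos [ 0.491 -0.044  0.107] q7,tau7 -0.889 -0.086
```

Emit:
{"op": "move_arm", "data": {"motion": [[0,0,0,0,0,0.7,1],[0,0,0,0,0,1.5,1]]}}

```text
clock: 8.9
tool_pos: [0.491, -0.0445, 0.1073]
eef_rot: [0.976, 0.217, -0.001, -0.001]
contact_force: [-3.0, 0.5, 8.3]
opening: 0.447
finger_force: 20.0
```

```bash
python3 st.py
```

```text
turn 64.96 clock 8.9 moment [0.208 0.6   0.123] contact_force [-2.959  0.494  8.313] opening 0.447 finger_force 20.0 tool_pos [ 0.491 -0.044  0.107] q7,tau7 -0.904 -0.086
```

Emit:
{"op": "move_arm", "data": {"motion": [[0,0,0,0,0,0.7,1],[0,0,0,0,0,1.5,1]]}}

```text
clock: 9.15
tool_pos: [0.491, -0.0444, 0.1073]
eef_rot: [0.979, 0.204, -0.001, -0.001]
contact_force: [-3.5, 1.7, 8.2]
opening: 0.445
finger_force: 20.0
```

```bash
python3 st.py
```

```text
turn 66.45 clock 9.15 moment [0.237 0.698 0.246] contact_force [-3.469  1.688  8.179] opening 0.445 finger_force 20.0 tool_pos [ 0.491 -0.044  0.107] q7,tau7 -0.918 -0.152
```

Both signals jumped. I'll confirm with a half-degree step.

Emit:
{"op": "move_arm", "data": {"motion": [[0,0,0,0,0,0.5,1],[0,0,0,0,0,0.5,1]]}}

```text
clock: 9.4
tool_pos: [0.491, -0.0444, 0.1073]
eef_rot: [0.98, 0.2, -0.001, -0.001]
contact_force: [-4.0, 1.4, 9.2]
opening: 0.444
finger_force: 20.0
```

```bash
python3 st.py
```

```text
turn 66.92 clock 9.4 moment [0.239 0.704 0.245] contact_force [-3.997  1.353  9.219] opening 0.444 finger_force 20.0 tool_pos [ 0.491 -0.044  0.107] q7,tau7 -0.923 -0.240
```

The joint torque kept climbing (0.09, 0.15, 0.24 N·m), so the left dial is against its notch wall and the pin has dropped. I'll relieve it slightly, release and lift.

Emit:
{"op": "move_arm", "data": {"motion": [[0,0,0,0,0,-1,1],[0,0,0,0,0,-1,0.3],[0,0,0,0,0,-1,0.3],[0,0,-20,0,0,-1,0.3],[0,0,-55,0,0,-1,0.3]]}}

```text
clock: 10.02
tool_pos: [0.4913, -0.045, 0.1614]
eef_rot: [0.978, 0.208, -0.001, -0.0]
contact_force: [0.2, 0.5, -0.2]
opening: 0.702
finger_force: 0.0
```

Emit:
{"op": "move_arm", "data": {"motion": [[-7,46,0,0,0,0,0.3],[-14,92,0,0,0,0,0.3],[-21,138,0,0,0,0,0.3],[-21,138,0,0,0,0,0.3],[-21,138,0,0,0,0,0.3]]}}

```text
clock: 10.65
tool_pos: [0.5286, -0.1787, 0.1614]
eef_rot: [0.978, 0.208, -0.0, -0.001]
contact_force: [0.5, 0.6, -0.8]
opening: 0.7
finger_force: 0.0
```

```bash
python3 st.py
python3 - <<'E'
from plant import eyes
from h import *
S=eyes.snapshot("scene");D=eyes.snapshot("side");W=eyes.snapshot("wrist")
pickle.dump((S,D,W),open("s2.pkl","wb"))
u=proj(D,(.4916,-.045,.138)).astype(int);print(u)
b=D["frame"][u[1]-30:u[1]+40,u[0]-35:u[0]+35]
cv2.imwrite("pics/c4.png",np.hstack([cv2.resize(W["frame"],(480,300)),cv2.resize(b,(300,300),interpolation=2)])[:,:,::-1])
E
```

```text
turn 65.98 clock 10.65 moment [ 0.07   0.114 -0.043] contact_force [ 0.49   0.583 -0.759] opening 0.7 finger_force 0.0 tool_pos [ 0.529 -0.179  0.161] q7,tau7 -0.747 0.000
[341 175]
```

View pics/c4.png

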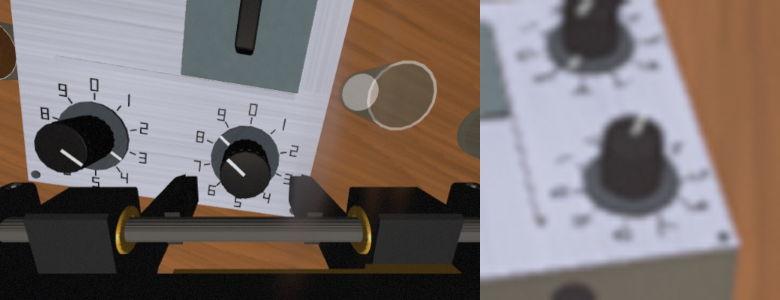

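In the wrist view the left pointer stands just past 3, as expected. The right knob is centred between the fingers and reads about 8.4, which leaves about 52° to turn. I'll descend, grip at 20 N and turn counter-clockwise.

Emit:
{"op": "move_arm", "data": {"motion": [[0,1,27,0,0,0,0.3],[0,1,54,0,0,0,0.3],[0,1,54,0,0,0,0.3]]}}

```text
clock: 11.18
tool_pos: [0.5281, -0.1788, 0.1063]
eef_rot: [0.978, 0.209, -0.002, -0.001]
contact_force: [0.6, 0.2, -0.5]
opening: 0.698
finger_force: 0.0
```

Emit:
{"op": "move_arm", "data": {"motion": [[0,0,0,0,0,0,1],[0,0,0,0,0,0,1],[0,0,0,0,0,0,1],[0,0,0,0,0,0,1]], "newtons": 20}}

```text
clock: 11.68
tool_pos: [0.5293, -0.1789, 0.1087]
eef_rot: [0.978, 0.208, 0.0, -0.001]
contact_force: [-1.3, 3.6, 6.9]
opening: 0.448
finger_force: 20.0
```

```bash
python3 st.py
```

```text
turn 65.94 clock 11.675 moment [ 0.983  0.425 -0.028] contact_force [-1.286  3.642  6.9  ] opening 0.448 finger_force 19.993 tool_pos [ 0.529 -0.179  0.109] q7,tau7 -0.733 0.047
```

Emit:
{"op": "move_arm", "data": {"motion": [[0,0,0,0,0,-4,1],[0,0,0,0,0,-8,1],[0,0,0,0,0,-12,1],[0,0,0,0,0,-15,1]]}}

```text
clock: 12.18
tool_pos: [0.5293, -0.1788, 0.1087]
eef_rot: [0.942, 0.335, 0.0, -0.001]
contact_force: [-1.2, 4.8, 6.8]
opening: 0.447
finger_force: 20.0
```

```bash
python3 st.py
```

```text
turn 50.88 clock 12.175 moment [ 1.071  0.498 -0.236] contact_force [-1.186  4.835  6.767] opening 0.447 finger_force 19.993 tool_pos [ 0.529 -0.179  0.109] q7,tau7 -0.570 -0.021
```

Emit:
{"op": "move_arm", "data": {"motion": [[0,0,0,0,0,-4,1],[0,0,0,0,0,-8,1],[0,0,0,0,0,-12,1],[0,0,0,0,0,-14,1],[0,0,0,0,0,-15,1]]}}

```text
clock: 12.8
tool_pos: [0.5292, -0.1787, 0.1087]
eef_rot: [0.891, 0.454, 0.0, -0.001]
contact_force: [-2.9, 4.9, 6.6]
opening: 0.444
finger_force: 20.0
```

```bash
python3 st.py
```

```text
turn 35.94 clock 12.8 moment [ 1.097  0.509 -0.243] contact_force [-2.902  4.857  6.612] opening 0.444 finger_force 19.993 tool_pos [ 0.529 -0.179  0.109] q7,tau7 -0.407 0.148
```

Emit:
{"op": "move_arm", "data": {"motion": [[0,0,0,0,0,-1,1],[0,0,0,0,0,-2,1]]}}

```text
clock: 13.05
tool_pos: [0.5292, -0.1787, 0.1087]
eef_rot: [0.883, 0.47, 0.0, -0.001]
contact_force: [-1.7, 5.0, 5.6]
opening: 0.45
finger_force: 20.0
```

```bash
python3 st.py
```

```text
turn 33.94 clock 13.05 moment [ 1.042  0.558 -0.268] contact_force [-1.702  5.007  5.632] opening 0.45 finger_force 19.993 tool_pos [ 0.529 -0.179  0.109] q7,tau7 -0.386 0.116
```

Emit:
{"op": "move_arm", "data": {"motion": [[0,0,0,0,0,-1,1],[0,0,0,0,0,-2,1]]}}

```text
clock: 13.3
tool_pos: [0.5291, -0.1786, 0.1087]
eef_rot: [0.874, 0.485, 0.0, -0.001]
contact_force: [-2.3, 4.9, 7.3]
opening: 0.451
finger_force: 20.0
```

```bash
python3 st.py
```

```text
turn 31.94 clock 13.3 moment [ 1.011  0.597 -0.21 ] contact_force [-2.26   4.881  7.277] opening 0.451 finger_force 19.993 tool_pos [ 0.529 -0.179  0.109] q7,tau7 -0.364 0.102
```

Emit:
{"op": "move_arm", "data": {"motion": [[0,0,0,0,0,-1,1],[0,0,0,0,0,-2,1]]}}

```text
clock: 13.55
tool_pos: [0.5291, -0.1786, 0.1087]
eef_rot: [0.866, 0.5, 0.0, -0.001]
contact_force: [-2.1, 5.5, 6.9]
opening: 0.454
finger_force: 20.0
```

```bash
python3 st.py
```

```text
turn 29.94 clock 13.55 moment [ 1.098  0.578 -0.203] contact_force [-2.065  5.537  6.93 ] opening 0.454 finger_force 19.993 tool_pos [ 0.529 -0.179  0.109] q7,tau7 -0.342 0.103
```

Emit:
{"op": "move_arm", "data": {"motion": [[0,0,0,0,0,-1,1],[0,0,0,0,0,-2,1]]}}

```text
clock: 13.8
tool_pos: [0.5291, -0.1787, 0.1087]
eef_rot: [0.857, 0.515, 0.0, -0.001]
contact_force: [-1.6, 4.9, 6.7]
opening: 0.449
finger_force: 20.0
```

```bash
python3 st.py
```

```text
turn 27.94 clock 13.8 moment [ 1.096  0.612 -0.179] contact_force [-1.596  4.944  6.666] opening 0.449 finger_force 19.993 tool_pos [ 0.529 -0.179  0.109] q7,tau7 -0.320 0.108
```

Emit:
{"op": "move_arm", "data": {"motion": [[0,0,0,0,0,-1,1],[0,0,0,0,0,-2,1]]}}

```text
clock: 14.05
tool_pos: [0.5291, -0.1787, 0.1087]
eef_rot: [0.848, 0.53, 0.0, -0.001]
contact_force: [-2.3, 5.2, 6.7]
opening: 0.447
finger_force: 20.0
```

```bash
python3 st.py
```

```text
turn 25.94 clock 14.05 moment [ 1.118  0.634 -0.233] contact_force [-2.348  5.166  6.726] opening 0.447 finger_force 19.993 tool_pos [ 0.529 -0.179  0.109] q7,tau7 -0.298 0.110
```

Emit:
{"op": "move_arm", "data": {"motion": [[0,0,0,0,0,-1,1],[0,0,0,0,0,-2,1]]}}

```text
clock: 14.3
tool_pos: [0.5291, -0.1786, 0.1087]
eef_rot: [0.838, 0.545, 0.0, -0.001]
contact_force: [-2.0, 5.3, 6.5]
opening: 0.45
finger_force: 20.0
```

```bash
python3 st.py
```

```text
turn 23.94 clock 14.3 moment [ 1.078  0.622 -0.191] contact_force [-2.036  5.294  6.453] opening 0.45 finger_force 19.993 tool_pos [ 0.529 -0.179  0.109] q7,tau7 -0.276 0.115
```

Emit:
{"op": "move_arm", "data": {"motion": [[0,0,0,0,0,-1,1],[0,0,0,0,0,-2,1]]}}

```text
clock: 14.55
tool_pos: [0.5291, -0.1786, 0.1087]
eef_rot: [0.829, 0.56, 0.0, -0.001]
contact_force: [-2.3, 5.3, 7.3]
opening: 0.454
finger_force: 20.0
```

```bash
python3 st.py
```

```text
turn 21.94 clock 14.55 moment [ 1.085  0.585 -0.184] contact_force [-2.26   5.267  7.311] opening 0.454 finger_force 19.993 tool_pos [ 0.529 -0.179  0.109] q7,tau7 -0.254 0.133
```

Emit:
{"op": "move_arm", "data": {"motion": [[0,0,0,0,0,-1,1],[0,0,0,0,0,-2,1]]}}

```text
clock: 14.8
tool_pos: [0.5291, -0.1786, 0.1087]
eef_rot: [0.819, 0.574, 0.0, -0.001]
contact_force: [-1.3, 4.5, 7.9]
opening: 0.444
finger_force: 20.0
```

```bash
python3 st.py
```

```text
turn 19.94 clock 14.8 moment [ 1.134  0.644 -0.233] contact_force [-1.27   4.475  7.95 ] opening 0.444 finger_force 19.993 tool_pos [ 0.529 -0.179  0.109] q7,tau7 -0.232 0.105
```

Emit:
{"op": "move_arm", "data": {"motion": [[0,0,0,0,0,-1,1],[0,0,0,0,0,-2,1]]}}

```text
clock: 15.05
tool_pos: [0.529, -0.1786, 0.1087]
eef_rot: [0.809, 0.588, 0.0, -0.001]
contact_force: [-2.2, 5.1, 6.4]
opening: 0.449
finger_force: 20.0
```

```bash
python3 st.py
```

```text
turn 17.93 clock 15.05 moment [ 1.11   0.648 -0.18 ] contact_force [-2.206  5.091  6.381] opening 0.449 finger_force 19.993 tool_pos [ 0.529 -0.179  0.109] q7,tau7 -0.210 0.091
```

Emit:
{"op": "move_arm", "data": {"motion": [[0,0,0,0,0,-1,1],[0,0,0,0,0,-2,1]]}}

```text
clock: 15.3
tool_pos: [0.529, -0.1786, 0.1087]
eef_rot: [0.798, 0.602, 0.0, -0.001]
contact_force: [-2.8, 4.5, 6.3]
opening: 0.451
finger_force: 20.0
```

```bash
python3 st.py
```

```text
turn 15.93 clock 15.3 moment [ 1.181  0.655 -0.146] contact_force [-2.769  4.513  6.291] opening 0.451 finger_force 19.993 tool_pos [ 0.529 -0.179  0.109] q7,tau7 -0.188 0.089
```

Emit:
{"op": "move_arm", "data": {"motion": [[0,0,0,0,0,-1,1],[0,0,0,0,0,-2,1]]}}

```text
clock: 15.55
tool_pos: [0.529, -0.1786, 0.1087]
eef_rot: [0.788, 0.616, 0.0, -0.001]
contact_force: [-1.8, 5.4, 7.6]
opening: 0.453
finger_force: 20.0
```

```bash
python3 st.py
```

```text
turn 13.93 clock 15.55 moment [ 1.112  0.663 -0.154] contact_force [-1.803  5.41   7.559] opening 0.453 finger_force 19.993 tool_pos [ 0.529 -0.179  0.109] q7,tau7 -0.165 0.060
```

The torque has dipped, as it did before the left dial's wall. I'll use smaller steps.

Emit:
{"op": "move_arm", "data": {"motion": [[0,0,0,0,0,-0.7,1],[0,0,0,0,0,-1.5,1]]}}

```text
clock: 15.8
tool_pos: [0.529, -0.1786, 0.1087]
eef_rot: [0.779, 0.626, 0.0, -0.001]
contact_force: [-1.7, 4.6, 6.9]
opening: 0.449
finger_force: 20.0
```

```bash
python3 st.py
```

```text
turn 12.43 clock 15.8 moment [ 1.088  0.732 -0.117] contact_force [-1.723  4.568  6.945] opening 0.449 finger_force 19.994 tool_pos [ 0.529 -0.179  0.109] q7,tau7 -0.149 0.045
```

Emit:
{"op": "move_arm", "data": {"motion": [[0,0,0,0,0,-0.7,1],[0,0,0,0,0,-1.5,1]]}}

```text
clock: 16.05
tool_pos: [0.529, -0.1786, 0.1087]
eef_rot: [0.771, 0.637, 0.0, -0.001]
contact_force: [-2.8, 5.3, 7.5]
opening: 0.448
finger_force: 20.0
```

```bash
python3 st.py
```

```text
turn 10.93 clock 16.05 moment [ 1.1    0.626 -0.129] contact_force [-2.765  5.257  7.532] opening 0.448 finger_force 19.993 tool_pos [ 0.529 -0.179  0.109] q7,tau7 -0.132 0.076
```

Emit:
{"op": "move_arm", "data": {"motion": [[0,0,0,0,0,-0.7,1],[0,0,0,0,0,-1.5,1]]}}

```text
clock: 16.3
tool_pos: [0.529, -0.1786, 0.1087]
eef_rot: [0.763, 0.647, 0.0, -0.001]
contact_force: [-2.5, 5.7, 6.6]
opening: 0.445
finger_force: 20.0
```

```bash
python3 st.py
```

```text
turn 9.43 clock 16.3 moment [ 1.094  0.636 -0.149] contact_force [-2.493  5.653  6.643] opening 0.445 finger_force 19.993 tool_pos [ 0.529 -0.179  0.109] q7,tau7 -0.115 0.077
```

Emit:
{"op": "move_arm", "data": {"motion": [[0,0,0,0,0,-0.7,1],[0,0,0,0,0,-1.5,1]]}}

```text
clock: 16.55
tool_pos: [0.529, -0.1786, 0.1087]
eef_rot: [0.754, 0.656, 0.0, -0.001]
contact_force: [-3.4, 5.7, 7.3]
opening: 0.446
finger_force: 20.0
```

```bash
python3 st.py
```

```text
turn 7.94 clock 16.55 moment [ 1.123  0.645 -0.144] contact_force [-3.439  5.732  7.323] opening 0.446 finger_force 19.993 tool_pos [ 0.529 -0.179  0.109] q7,tau7 -0.099 0.077
```

Emit:
{"op": "move_arm", "data": {"motion": [[0,0,0,0,0,-0.7,1],[0,0,0,0,0,-1.5,1]]}}

```text
clock: 16.8
tool_pos: [0.5289, -0.1786, 0.1087]
eef_rot: [0.746, 0.666, 0.0, -0.001]
contact_force: [-2.5, 5.5, 7.8]
opening: 0.452
finger_force: 20.0
```

```bash
python3 st.py
```

```text
turn 6.43 clock 16.8 moment [ 1.108  0.675 -0.098] contact_force [-2.534  5.523  7.77 ] opening 0.452 finger_force 19.993 tool_pos [ 0.529 -0.179  0.109] q7,tau7 -0.082 0.076
```

Emit:
{"op": "move_arm", "data": {"motion": [[0,0,0,0,0,-0.7,1],[0,0,0,0,0,-1.5,1]]}}

```text
clock: 17.05
tool_pos: [0.5289, -0.1786, 0.1087]
eef_rot: [0.737, 0.676, 0.0, -0.001]
contact_force: [-2.1, 5.8, 7.0]
opening: 0.45
finger_force: 20.0
```

```bash
python3 st.py
```

```text
turn 4.94 clock 17.05 moment [ 1.136  0.704 -0.146] contact_force [-2.135  5.841  7.047] opening 0.45 finger_force 19.993 tool_pos [ 0.529 -0.179  0.109] q7,tau7 -0.065 0.076
```

Emit:
{"op": "move_arm", "data": {"motion": [[0,0,0,0,0,-0.7,1],[0,0,0,0,0,-1.5,1]]}}

```text
clock: 17.3
tool_pos: [0.5289, -0.1786, 0.1087]
eef_rot: [0.728, 0.685, 0.0, -0.001]
contact_force: [-3.5, 5.6, 6.4]
opening: 0.447
finger_force: 20.0
```

```bash
python3 st.py
```

```text
turn 3.46 clock 17.3 moment [ 1.105  0.673 -0.306] contact_force [-3.534  5.567  6.438] opening 0.447 finger_force 19.993 tool_pos [ 0.529 -0.179  0.109] q7,tau7 -0.048 0.213
```

Both signals jumped (tau7 0.08 to 0.21 N·m, moment 0.31 N·m), so the right pin is in and the wall reached. I'll relieve it, release and lift, then measure the rib.

Emit:
{"op": "move_arm", "data": {"motion": [[0,0,0,0,0,1,1],[0,0,0,0,0,1,0.3],[0,0,0,0,0,1,0.3],[0,0,-20,0,0,1,0.3],[0,0,-65,0,0,1,0.3]]}}

```text
clock: 17.92
tool_pos: [0.5281, -0.1808, 0.1719]
eef_rot: [0.734, 0.679, -0.001, -0.001]
contact_force: [0.8, -0.0, 0.6]
opening: 0.695
finger_force: 0.0
```

```bash
python3 st.py
python3 - <<'E'
from h import *
from plant import r
d=pickle.load(open("s0.pkl","rb"));d1=pickle.load(open("s1.pkl","rb"));S,D,W=d1["scene"],d1["side"],pickle.load(open("s2.pkl","rb"))[2]
g=np.array([.6356,-.135,.118]);obs=[]
for n,s,c in(("scene",d["scene"],1),("side",d["side"],1),("w1",d1["wrist"],1)):
    u=proj(s,g);f=s["frame"].astype(int);m=(f.max(2)<70).astype(np.uint8)
    k,l,st,ce=cv2.connectedComponentsWithStats(m)
    j=min((i for i in range(1,k) if 40<st[i,4]<3000),key=lambda i:np.hypot(*(ce[i]-u)))
    print(n,u.round(1),ce[j].round(1),st[j]);obs.append((s,ce[j]))
print("rib body centroid",tri(obs).round(4),tri(obs[:2]).round(4),tri(obs[::2]).round(4))
p=r.get_state()["tool_pos"];q=r.get_state()["eef_rot"];th=2*np.arctan2(q[0],q[1])-np.pi/2
v=np.array([.6356,-.135])-p[:2]
print("tool shift",v@[np.sin(th),np.cos(th)],v@[np.cos(th),-np.sin(th)])
E
```

```text
turn 4.53 clock 17.925 moment [ 0.059 -0.064  0.063] contact_force [ 0.755 -0.034  0.625] opening 0.695 finger_force 0.0 tool_pos [ 0.528 -0.181  0.172] q7,tau7 -0.032 -0.183
scene [289.8 233.8] [289.9 234.1] [286 225   9  19  90]
side [293.7 157.1] [293.5 157.3] [286 152  16  11 149]
w1 [447.3 166.4] [460.4 163.2] [440 152  39  25 618]
rib body centroid [ 0.6401 -0.1318  0.1234] [ 0.6362 -0.1348  0.1175] [ 0.6433 -0.1318  0.1296]
tool shift 0.05416786210367907 0.10350101867689576
```

The scene and side views confirm the rib at (0.636, −0.135), with its body centroid about 118 mm high. I'll move above it and align the fingers along box y.

Emit:
{"op": "move_arm", "data": {"motion": [[18,34,0,0,0,10,0.3],[36,68,0,0,0,20,0.3],[54,103,0,0,0,30,0.3],[54,103,0,0,0,40,0.3],[54,103,0,0,0,50,0.3]]}}

```text
clock: 18.55
tool_pos: [0.6367, -0.1349, 0.1725]
eef_rot: [0.953, 0.302, 0.0, 0.0]
contact_force: [-0.0, 0.0, 1.1]
opening: 0.7
finger_force: 0.0
```

Emit:
{"op": "move_arm", "data": {"motion": [[0,0,0,0,0,10,0.3],[0,0,0,0,0,20,0.3],[0,0,0,0,0,20,0.3]]}}

```text
clock: 18.92
tool_pos: [0.6364, -0.1351, 0.1726]
eef_rot: [0.991, 0.136, -0.0, 0.001]
contact_force: [-0.0, 0.9, 0.1]
opening: 0.699
finger_force: 0.0
```

```bash
python3 st.py
```

```text
turn 74.40 clock 18.925 moment [0.031 0.102 0.018] contact_force [-0.027  0.899  0.102] opening 0.699 finger_force 0.0 tool_pos [ 0.636 -0.135  0.173] q7,tau7 -1.007 -0.459
```

Now I'll descend to TCP z 0.110 and close gently.

Emit:
{"op": "move_arm", "data": {"motion": [[0,0,30,0,0,0,0.3],[0,0,62,0,0,0,0.3],[0,0,62,0,0,0,0.3]]}}

```text
clock: 19.3
tool_pos: [0.6344, -0.1344, 0.1085]
eef_rot: [0.991, 0.136, -0.002, -0.001]
contact_force: [0.1, -0.0, 0.2]
opening: 0.702
finger_force: 0.0
```

Emit:
{"op": "move_arm", "data": {"motion": [[0,0,0,0,0,0,1],[0,0,0,0,0,0,1],[0,0,0,0,0,0,1],[0,0,0,0,0,0,1],[0,0,0,0,0,0,1]], "newtons": 15}}

```text
clock: 19.92
tool_pos: [0.6362, -0.1342, 0.1109]
eef_rot: [0.991, 0.135, 0.0, -0.0]
contact_force: [-3.6, 8.9, 5.1]
opening: 0.159
finger_force: 9.0
```

```bash
python3 st.py
```

```text
turn 74.49 clock 19.925 moment [ 1.612  0.412 -0.054] contact_force [-3.58   8.922  5.079] opening 0.159 finger_force 9.027 tool_pos [ 0.636 -0.134  0.111] q7,tau7 -0.997 0.050
```

Rib gripped at 14 mm. I'll do a small slide first to check that the lock is free.

Emit:
{"op": "move_arm", "data": {"motion": [[0,-2,0,0,0,0,1],[0,-4,0,0,0,0,1],[0,-6,0,0,0,0,1]]}}

```text
clock: 20.3
tool_pos: [0.635, -0.1297, 0.1109]
eef_rot: [0.991, 0.135, 0.0, 0.001]
contact_force: [0.7, -2.3, 1.5]
opening: 0.161
finger_force: 15.0
```

```bash
python3 st.py
```

```text
turn 74.53 clock 20.3 moment [-0.44  -0.079 -0.082] contact_force [ 0.673 -2.304  1.546] opening 0.161 finger_force 15.004 tool_pos [ 0.635 -0.13   0.111] q7,tau7 -1.003 0.077
```

Only about 2.4 N of friction, so it is unlocked. I'll slide on.

Emit:
{"op": "move_arm", "data": {"motion": [[0,-12,0,0,0,0,1],[0,-24,0,0,0,0,1],[0,-36,0,0,0,0,1],[0,-48,0,0,0,0,1],[0,-60,0,0,0,0,1]]}}

```text
clock: 20.92
tool_pos: [0.6187, -0.0701, 0.1109]
eef_rot: [0.991, 0.135, 0.0, 0.0]
contact_force: [2.6, -2.7, 2.4]
opening: 0.155
finger_force: 15.0
```

Emit:
{"op": "move_arm", "data": {"motion": [[0,-10,0,0,0,0,1],[0,-19,0,0,0,0,1],[0,-26,0,0,0,0,1],[0,-32,0,0,0,0,1],[0,-32,0,0,0,0,1]]}}

```text
clock: 21.55
tool_pos: [0.6101, -0.0389, 0.1109]
eef_rot: [0.991, 0.135, 0.0, -0.001]
contact_force: [1.7, -0.4, 5.3]
opening: 0.154
finger_force: 15.0
```

```bash
python3 st.py
```

```text
turn 74.45 clock 21.55 moment [ 0.275 -0.277 -0.127] contact_force [ 1.715 -0.406  5.29 ] opening 0.154 finger_force 15.003 tool_pos [ 0.61  -0.039  0.111] q7,tau7 -1.107 0.073
```

Emit:
{"op": "move_arm", "data": {"motion": [[0,-1,0,0,0,0,1],[0,-2,0,0,0,0,1],[0,-2,0,0,0,0,1]]}}

```text
clock: 21.92
tool_pos: [0.6101, -0.0389, 0.1109]
eef_rot: [0.991, 0.135, 0.001, 0.0]
contact_force: [3.9, -1.6, 5.3]
opening: 0.156
finger_force: 15.0
```

Emit:
{"op": "move_arm", "data": {"motion": [[0,0,0,0,0,0,0.3],[0,0,0,0,0,0,0.3],[0,0,-25,0,0,0,0.3],[0,0,-70,0,0,0,0.3],[0,0,-120,0,0,0,0.3]]}}

```text
clock: 22.55
tool_pos: [0.6078, -0.038, 0.2306]
eef_rot: [0.991, 0.135, -0.002, -0.001]
contact_force: [1.0, 0.4, 0.1]
opening: 0.686
finger_force: 0.0
```

Emit:
{"op": "move_arm", "data": {"motion": [[50,0,0,0,0,0,0.3],[100,0,0,0,0,0,0.3],[100,0,0,0,0,0,0.3]]}}

```text
clock: 22.92
tool_pos: [0.7073, -0.009, 0.2289]
eef_rot: [0.991, 0.137, -0.0, -0.001]
contact_force: [0.2, -0.7, -0.0]
opening: 0.7
finger_force: 0.0
```

```bash
python3 st.py
python3 - <<'E'
from plant import eyes
import numpy as np,cv2
a=eyes.snapshot("scene")["frame"][165:285,240:380];b=eyes.snapshot("side")["frame"][125:245,260:400]
cv2.imwrite("pics/c9.png",np.hstack([cv2.resize(i,(390,334),interpolation=2) for i in(a,b)])[:,:,::-1])
E
```

```text
turn 74.30 clock 22.925 moment [ 0.104  0.127 -0.047] contact_force [ 0.188 -0.685 -0.023] opening 0.7 finger_force 0.0 tool_pos [ 0.707 -0.009  0.229] q7,tau7 -1.198 -0.083
```

View pics/c9.png

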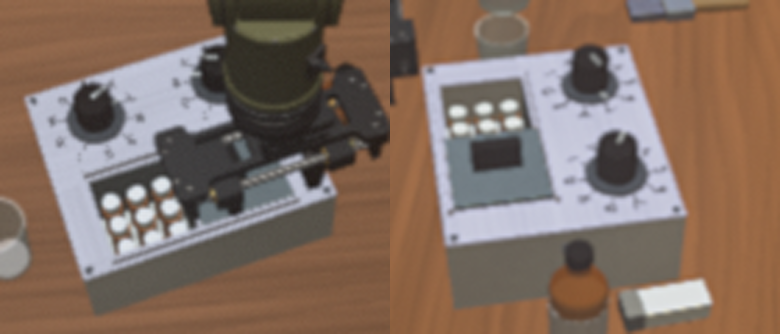

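The compartment is open and the vials are visible, and the bystanders are in place. A quick numeric check of the rib's travel, then I'll hand in.

Run:
```python
from plant import eyes,finish_job
from h import *
s=eyes.snapshot("side");g=np.array([.6356-.0266,-.135+.0964,.118]);u=proj(s,g)
k,l,st,ce=cv2.connectedComponentsWithStats((s["frame"].max(2)<70).astype(np.uint8))
j=min((i for i in range(1,k) if 40<st[i,4]<3000),key=lambda i:np.hypot(*(ce[i]-u)))
p=plane(s,ce[j],.118);t=np.hypot(*(p[:2]-[.6356,-.135]));print(u,ce[j],"travel",t)
if t>.094: print(finish_job())
```

```text
[298.19672222 180.20045625] [297.80357143 179.98214286] travel 0.09895022503270091
the job is handed in; nothing more can be done
None
```

The job is handed in: both dials were eased on until they stopped against their pins at 3 and 7, the cover was slid about 99 mm to its end stop (measured in the side camera), and the arm is clear of everything. The hand-in call gave no verdict back.

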